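# Fold out a crank and raise the work lift

### The job

Two small crank-up work lifts stand on the bench, both down with their two-piece crank handles folded double. On the lift that carries the pale maple block, first swing the yellow link with its red knob out clockwise (seen from above) until the handle is fully straight, then keep on turning the crank clockwise until the plate is all the way up. Let go with the handle still straight and the block still lying on the plate, and leave the other lift and its rosin cake alone.

Things in the scene. Friction and masses are not known exactly. Their poses are not given: they have to be found in the camera images.
- maple_lift: The lift to operate: blue gear box and lift plate on an aluminium base, fixed to the bench. Origin: on the bench below the crank axis, z up. In this frame the base spans x -65 to 155, y -60 to 60 mm; the 66 mm square gear box (top z = 67 mm) is round the origin; the plate (90 mm square, top z = 52 mm when down) is centred at x = 105 mm. The crank turns about z.
- maple_lift_crank (a joint): Angle q of the steel arm, rad: 0 at the start (plate down), growing clockwise seen from above to a firm stop at 2.2 (plate 26 mm up; 0.25 short still counts as fully up). In the lift's frame the arm (16 mm wide, z 78 to 86 mm) points from the axis at angle -pi/2 - q about z (q = 0: -y; q = pi/2: -x). Stays where left; takes 0.25 N m.
- maple_lift_fold (a joint): Angle f of the yellow link on the arm, rad: 0 folded back over the arm, growing clockwise seen from above to a firm stop at pi (straight on). Starts 0 to 0.3. Its upright pin is 60 mm from the crank axis, on the arm; the knob is 50 mm from the pin, at angle pi/2 - q - f about z in the lift's frame. Level link, z 87 to 95 mm. Stays where left; takes 0.03 N m.
- maple_lift_knob_mid (a point): Centre of the red knob on the yellow link's end: an upright round sleeve with two black bands, 20 mm diameter, z 98 to 144 mm, this point at z = 121 mm. It spins freely on its pin, so fingers that pinch it from above need not turn with the crank. Folded it stands over the crank axis, straight out 110 mm from it.
- maple_offcut: Pale maple block 60 x 34 x 16 mm, loose, lying on the plate of the lift to operate. Origin: centre of its underside.
- rosin_lift: The other lift, of the same build; leave alone: blue gear box and lift plate on an aluminium base, fixed to the bench. Origin: on the bench below the crank axis, z up. In this frame the base spans x -65 to 155, y -60 to 60 mm; the 66 mm square gear box (top z = 67 mm) is round the origin; the plate (90 mm square, top z = 52 mm when down) is centred at x = 105 mm.
- rosin_lift_crank (a joint): Crank angle of the other lift, rad, 0 at the start.
- rosin_lift_fold (a joint): Fold angle of the other lift's yellow link, rad, 0 to 0.3 at the start; it must stay folded.
- rosin_cake: Brown round rosin cake on a blue dish, 48 mm across, 19 mm high, loose on the other lift's plate. Origin: centre of its underside.

How it is judged (in metres and radians):
On the way, in this order (a step that is already met when the one before it is completed fails the run):
1. the handle of the lift with the maple block is unfolded straight (within 17 degrees) before its crank has turned 29 degrees (value of joint maple_lift_fold above 2.84 rad and value of joint maple_lift_crank below 0.5 rad), for 0.1 s.
2. the crank is turned clockwise to the top of its travel (within 17 degrees) (value of joint maple_lift_crank above 1.9 rad), for 0.2 s.
At the end, for the whole second after the job is handed in: The crank of the lift with the maple block is within 0.3 rad (17 degrees) of its upper stop, its handle is within 20 degrees of straight, and the maple block lies still on the raised plate; the other lift is as it was: crank turned less than 0.15 rad, link still folded (value of joint maple_lift_crank above 1.9 rad and value of joint maple_lift_fold above 2.79 rad and linear speed of maple_offcut below 0.02 m/s and x of maple_offcut in the frame of maple_lift between 0.06 and 0.15 m and y of maple_offcut in the frame of maple_lift between -0.045 and 0.045 m and height (world z) of maple_offcut above 0.07 m and value of joint rosin_lift_crank below 0.15 rad and value of joint rosin_lift_fold below 0.5 rad); the robot touches nothing.
It fails at once if the other lift's crank is turned or its handle unfolded (value of joint rosin_lift_crank above 0.25 rad or value of joint rosin_lift_fold above 0.6 rad).
It fails at once if the rosin cake is pushed more than 20 mm (distance of rosin_cake from where it was at the start of the episode above 0.02 m).
It fails at once if the maple block falls off its plate (height (world z) of maple_offcut below 0.04 m).
It also fails if it takes over 48 s, if anything falls off the work surface, if the arm or the gripper's body presses on something with over 40 N, if the wrist force passes 120 N, or if a joint passes its speed limit or range.

### The arm

A 6-joint arm with a two-finger parallel gripper is mounted at the origin on a cart in front of the work surface, level with it; the furniture and walls round the work are solid. World frame = base frame: x ahead of the robot, y to its left, z up, the work surface at z = 0. Lengths are in mm, angles in rad, forces in N, time in s.
With the tool pointing down it reaches from about 350 to 775 mm from the base axis. Payload 7.3 kg.
Tool frame: the origin (TCP) lies at the very end of the fingers, on their centre line; the grasp point (between the pads) lies behind it (bot.grip_point_offset is the z of the grasp point in the tool frame, in mm); z points along the fingers, y is the line along which they close (so a half turn about z gives the same grasp; the last joint's range is limited). The gripper opens to 92 mm and grips with 3 to 60 N. Pads are 19 mm wide; open, the fingers measure 130 mm over their backs; the gripper's body (75 mm by 190 mm) begins 47 mm behind the grasp point.
Start: joints at [1.194, 0.342, 1.524, -0, 1.275, -0.146], TCP at [120.081, 511.102, 226.741] pointing down, gripper open.
Joint ranges: [-2.53, 2.53], [-0.77, 2.02], [0.04, 2.7], [-1, 4.14], [0.28, 2.66], [-3.11, 3.11]. Speed limits (rad/s): [2.57, 2.57, 3.14, 3.14, 3.14, 3.14].

### API

Orientations are given as [roll, pitch, yaw] about the fixed x, y, z axes, in that order (R = Rz(yaw) Ry(pitch) Rx(roll)).
In Python, from plant import bot gives the robot as it stands. The module is installed in compiled form; this text tells all that it offers.
- The arm moves only by the shell command python3 -m crank 'ROWS'. ROWS is JSON, a list that holds one entry, the list of rows, each a list of 5 numbers: the opening, from 0 (shut) to 1 (fully open), then the shift along the tool's x, y, z in cm, then the turn about the tool's z in degrees. In form: [[[claw, x, y, z, turn], ...]]. A call has exactly 10 rows; each row is the pose to reach, as a shift and turn from the pose commanded when the call began, along the tool's axes at that moment; what a row does not reach only later rows make up. A row lasts 1/10 s, in which the tool goes at most 50 mm and 8.59 degrees, less where a joint would pass 70% of its speed; a pose out of reach is approached as far as the arm can. A call with a gripper value outside its range is refused whole. The fingers move at their own pace and stop on an object; the grip force is fixed at half the most. Time passes only in rows, so rows that repeat a pose let the fingers close, or fill a call up. It gives the time, the measured TCP pose, the force, the opening and the grip force at its end, in the units of the state.
- bot.get_obs(): the state, without advancing time (a new reading comes with each control period).
- bot.capture(name): name is "scene" or "top"; returns (picture, depth): 480x640x3 uint8, red, green, blue; 480x640 float32, mm along the optical axis (not along the pixel's ray), 0 where there is no reading.
- bot.calibration(name): a dict with "vertical_fov" (degrees; the focal length in pixels is half the picture's height over the tangent of half this angle, whatever the lens; pixels are square), "cx", "cy" (the principal point, pixels), "rvec" (rotation vector, rad) and "tvec" (3), from world to camera coordinates, as OpenCV has them. Camera axes: x right, y down, z forward; pixel columns grow to the right and rows downward; lengths in mm; the calibration is good to about 2 mm. A picture is of the moment at which its call begins. calibration takes no time and is no camera call.
- bot.close_job(): hands the job in; it is judged then, once.
The state is a dict: "time": time; "joint_positions": joint angles; "dq": joint speeds; "tau": joint torques, N m; "tool_pos": TCP position; "tcp_rot": TCP orientation; "contact_force": force on the tool from outside, world axes, zero at the start; "moment": the same for the moment, N m; "grip_width": finger opening in mm; "finger_force": force on a finger pad.
Only numpy, scipy, OpenCV 4.12 (cv2) and the standard library are available. Lean on these libraries where they do the work, as an engineer would, in place of code of your own. Each camera call takes 0.05 s, during which the arm holds its last target. There are 200 camera calls.

## Working session

There is one attempt and no reset: what is moved stays moved. The work goes in short steps, Python scripts to look and compute and a shell command to move; the robot and the scene stay as the last step left them, time stands still between calls to the robot, and variables do not carry over. Pictures are saved under pics/ and viewed, at most 10 in all, crops included, and the job is handed in when it is done.

```bash
mkdir -p pics; python3 - <<'E'
from plant import bot
import cv2,numpy as np
for n in("scene","top"):
    p,d=bot.capture(n); cv2.imwrite(f"pics/{n}0.png",p[:,:,::-1]); np.savez(f"{n}0.npz",p=p,d=d)
    print(bot.calibration(n))
o=bot.get_obs(); print(o["time"],o["tool_pos"],o["tcp_rot"],bot.grip_point_offset,o["grip_width"])
E
```

```text
{'vertical_fov': 57.8731015373926, 'cx': 322.9697304800244, 'cy': 241.46632170176187, 'rvec': array([ 2.33684279, -0.6670823 ,  0.24678006]), 'tvec': array([-530.02986664,  316.54253361,  717.71914364])}
{'vertical_fov': 50.11960822056315, 'cx': 309.17807878686926, 'cy': 243.29275791982394, 'rvec': array([ 2.15469759, -2.10345896,  0.15334178]), 'tvec': array([ -7.6072125 , 610.76931867, 862.45867905])}
0.1 [119.93697457 510.75584002 226.12346568] [-3.14024710e+00 -2.12639789e-04  2.91079378e+00] -18.8 91.66834629922576
```

View pics/scene0.png

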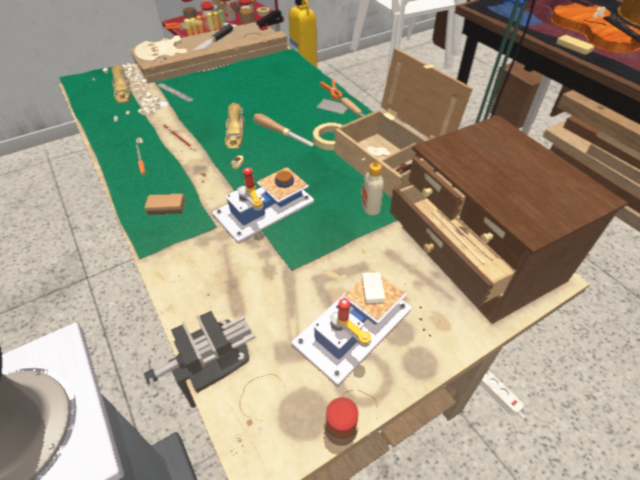

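View pics/top0.png

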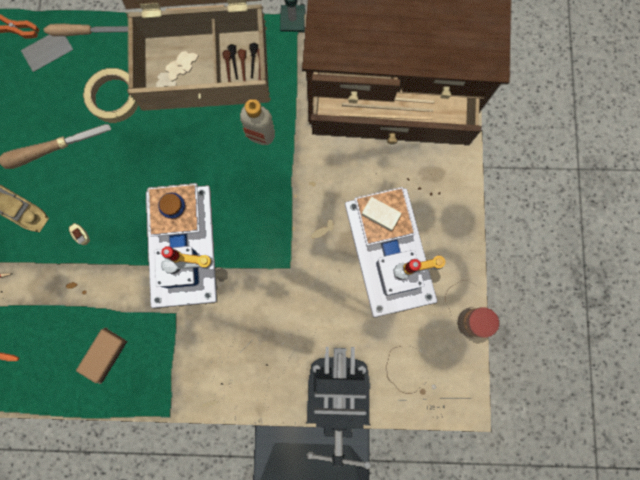

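The top view shows the maple lift at right: white base corners at about (345,201), (409,188), (437,302), (375,314), red knob at (414,265), yellow pin end at (438,262). The rosin lift is at left, around (180,245).

```bash
cat > h.py <<'E'
import numpy as np,cv2
from plant import bot
def cloud(n,d):
    c=bot.calibration(n); f=240/np.tan(np.radians(c["vertical_fov"]/2))
    v,u=np.mgrid[:480,:640]
    P=np.stack([(u-c["cx"])/f*d,(v-c["cy"])/f*d,d],-1)
    R=cv2.Rodrigues(c["rvec"])[0]
    W=(P-c["tvec"].reshape(3))@R
    W[d==0]=np.nan
    return W
def masks(p):
    h=cv2.cvtColor(p,cv2.COLOR_RGB2HSV).astype(int)
    H,S,V=h[...,0],h[...,1],h[...,2]
    return dict(red=((H<6)|(H>172))&(S>170)&(V>90),yel=(H>18)&(H<32)&(S>150)&(V>130),white=(S<40)&(V>170))
E
python3 - <<'E'
from h import *
for n in("top","scene"):
    z=np.load(n+"0.npz"); p,d=z["p"],z["d"]; W=cloud(n,d); m=masks(p)
    v,u=np.mgrid[:480,:640]
    roi=((u>335)&(u<450)&(v>180)&(v<320)) if n=="top" else ((u>290)&(u<415)&(v>265)&(v<380))
    for k,(a,b) in dict(red=(85,160),yel=(80,105),white=(0,30)).items():
        q=W[m[k]&roi&(W[...,2]>a)&(W[...,2]<b)]
        print(n,k,len(q),q.mean(0).round(1),q.min(0).round(1),q.max(0).round(1))
        if k=="white":
            r=cv2.minAreaRect(q[:,:2].astype(np.float32)); print(r,cv2.boxPoints(r).round(1).tolist())
        if k=="yel":
            r=cv2.minAreaRect(q[:,:2].astype(np.float32)); print(r, np.median(q[:,2]))
        if k=="red":
            t=q[q[:,2]>140]; print("top",len(t),t.mean(0) if len(t) else 0, np.median(q[:,2]))
    if n=="top":
        cv2.imwrite("pics/c.png",cv2.resize(p[180:320,335:465,::-1],None,fx=4,fy=4,interpolation=cv2.INTER_CUBIC))
E
```

```text
top red 57 [ 563.8 -160.   143.2] [ 556.7 -168.9  135.6] [ 572.9 -152.7  146.8]
top 55 [ 563.84199081 -160.21253382  143.3976933 ] 143.38846115803457
top yel 161 [ 574.5 -199.4   95. ] [ 560.3 -219.9   89.7] [ 586.9 -152.8  100. ]
((569.7849731445312, -187.20230102539062), (19.026519775390625, 67.57681274414062), 18.363609313964844) 94.88312326189504
top white 2837 [ 577.1 -135.5   11.9] [ 4.867e+02 -2.251e+02  1.000e-01] [731.  -57.3  29.6]
((609.76123046875, -141.77488708496094), (226.06356811523438, 122.59503936767578), 14.452547073364258) [[485.0, -110.5999984741211], [515.5999755859375, -229.3000030517578], [734.5, -172.89999389648438], [703.9000244140625, -54.20000076293945]]
scene red 20 [ 561.4 -166.2  142.7] [ 555.1 -170.4  139.9] [ 570.1 -159.5  144.1]
top 19 [ 561.65362987 -166.5124068   142.80156757] 142.88890345340434
scene yel 172 [ 570.  -195.9   94.4] [ 558.5 -220.3   91.6] [ 583.8 -169.9   98.6]
((569.041259765625, -195.186279296875), (17.39305877685547, 52.739585876464844), 18.56652069091797) 94.33069499759033
scene white 2552 [ 571.8 -169.5   11.1] [ 4.832e+02 -2.222e+02  1.000e-01] [731.2 -56.5  29.5]
((616.4537963867188, -134.52565002441406), (249.0682373046875, 125.10486602783203), 14.58324909210205) [[480.20001220703125, -105.30000305175781], [511.70001220703125, -226.39999389648438], [752.7000122070312, -163.6999969482422], [721.2000122070312, -42.599998474121094]]
```

View pics/c.png

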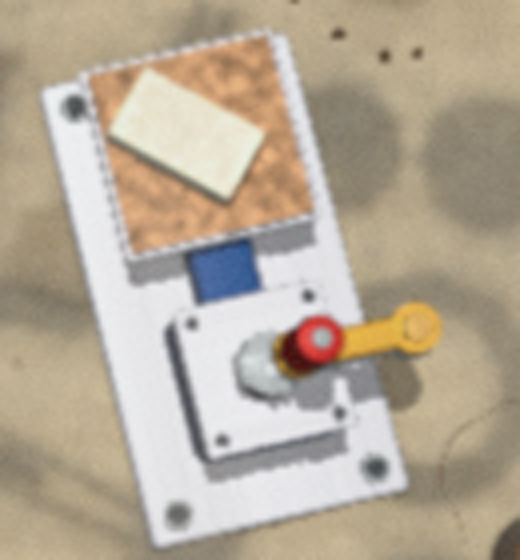

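```bash
cat >> h.py <<'E'
def proj(n,X):
    c=bot.calibration(n); f=240/np.tan(np.radians(c["vertical_fov"]/2))
    K=np.array([[f,0,c["cx"]],[0,f,c["cy"]],[0,0,1]])
    return cv2.projectPoints(np.float64(X),c["rvec"],c["tvec"],K,None)[0][:,0]
def model(x,y,yaw,q,f):
    c,s=np.cos(yaw),np.sin(yaw); R=np.array([[c,-s,0],[s,c,0],[0,0,1]]);o=np.array([x,y,0])
    a=-np.pi/2-q; pin=np.array([60*np.cos(a),60*np.sin(a),95]); b=np.pi/2-q-f
    kn=pin+[50*np.cos(b),50*np.sin(b),0]
    S=lambda cx,cy,hx,hy,z:[[cx-hx,cy-hy,z],[cx+hx,cy-hy,z],[cx+hx,cy+hy,z],[cx-hx,cy+hy,z]]
    P=dict(base=S(45,0,110,60,12),box=S(0,0,33,33,67),plate=S(105,0,45,45,52),link=[pin,kn],
      kn=[kn*[1,1,0]+[10*np.cos(t),10*np.sin(t),144] for t in np.linspace(0,6.28,16)])
    return {k:np.array(v)@R.T+o for k,v in P.items()}
E
python3 - <<'E'
from h import *
M=model(566.2,-153,np.radians(14.45),0,0.1); out=[]
for n,(u0,u1,v0,v1) in dict(top=(335,460,180,320),scene=(285,420,262,382)).items():
    p=np.load(n+"0.npz")["p"]; z=3 
    im=cv2.resize(p[v0:v1,u0:u1,::-1],None,fx=z,fy=z,interpolation=cv2.INTER_CUBIC)
    for k,X in M.items():
        uv=((proj(n,X)-[u0,v0]+.5)*z).round().astype(np.int32)
        cv2.polylines(im,[uv],k!="link",(255,0,255),1)
    out.append(cv2.copyMakeBorder(im,0,420-im.shape[0],0,0,0))
cv2.imwrite("pics/ov.png",np.hstack(out))
E
```

```text
(no output)
```

View pics/ov.png

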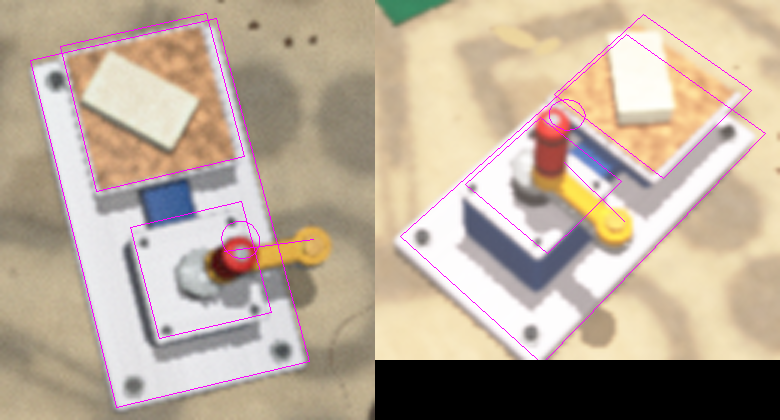

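The overlay shows the base fits, but the box, pin and knob sit about 2–4 px nearer the robot than the model. I'll refine the fit with picked points.

```bash
python3 - <<'E'
from h import *
from scipy.optimize import least_squares
T=lambda a:(np.array(a)/3-.5+[335,180]); S=lambda a:((np.array(a)-[375,0])/3-.5+[285,262])
def res(v):
    M=model(v[0],v[1],v[2],0,v[3]); r=[]
    kn=M["kn"].mean(0)
    r.append(proj("top",[kn,M["link"][0]])-T([(240,253),(313,245)]))
    r.append(proj("scene",[kn,M["link"][0]])-S([(553,117),(613,227)]))
    r.append(proj("top",M["box"])-T([(157,342),(262,315),(236,212),(128,240)])[[0,1,2,3]] if 0 else (proj("top",M["box"])-T([(262,315),(262,315),(236,212),(128,240)]))[2:])
    b=M["base"]; b[:,2]=9
    r.append((proj("top",b)-T([(117,408),(308,362),(222,25),(32,62)]))[[0,1,3]])
    r.append((proj("scene",b)-S([(396,240),(540,360),(760,138),(0,0)]))[:3])
    return np.vstack(r).ravel()
s=least_squares(res,[564,-153,.25,.1],loss="soft_l1")
print(s.x.round(3)); print(res(s.x).reshape(-1,2).round(1).tolist())
M=model(*s.x[:3],0,s.x[3]); print("pin",M["link"][0],"knob",M["link"][1])
p,y=s.x[:3],s.x[2]
# rosin lift check: red there
z=np.load("top0.npz");W=cloud("top",z["d"]);m=masks(z["p"])["red"].copy();m[:,250:]=0
q=W[m&(W[...,2]>130)];print("rosin knob",q.mean(0))
E
```

```text
[ 5.69558e+02 -1.43667e+02 -1.11300e+00  2.59000e-01]
[[-0.3, 0.9], [-24.3, 36.8], [-0.0, 1.1], [-42.3, -2.2], [-8.7, -8.0], [-7.0, -1.5], [-0.0, 0.3], [44.4, -35.2], [-0.2, 56.1], [1.1, 0.2], [59.6, 21.7], [14.2, 41.1]]
pin [ 515.74563692 -170.20364099   95.        ] knob [ 564.75499804 -160.29997892   95.        ]
rosin knob [574.49821911 227.93030408 143.48268955]
```

```bash
python3 - <<'E'
from h import *
from scipy.optimize import least_squares
T=lambda a:(np.array(a)/3-.5+[335,180]); S=lambda a:((np.array(a)-[375,0])/3-.5+[285,262])
def res(v):
    M=model(v[0],v[1],v[2],0,v[3]); r=[]
    kn=M["kn"].mean(0)
    r.append(proj("top",[kn,M["link"][0]])-T([(240,253),(313,245)]))
    r.append(proj("scene",[kn,M["link"][0]])-S([(553,117),(613,227)]))
    r.append((proj("top",M["box"])-T([(262,315),(236,212),(128,240),(157,342)]))[:3])
    b=M["base"]; b[:,2]=9
    r.append((proj("top",b)-T([(308,362),(222,25),(32,62),(117,408)]))[[0,2,3]])
    r.append((proj("scene",b)-S([(540,360),(760,138),(0,0),(396,240)]))[[0,1,3]])
    return np.vstack(r).ravel()
s=least_squares(res,[564,-153,.25,.1],loss="soft_l1")
print(s.x.round(3)); print(res(s.x).reshape(-1,2).round(1).tolist())
M=model(*s.x[:3],0,s.x[3]); print("pin",M["link"][0],"knob",M["link"][1])
o=bot.get_obs(); print(o["tool_pos"],o["tcp_rot"])
E
```

```text
[ 5.63504e+02 -1.51818e+02  2.48000e-01 -3.00000e-03]
[[0.0, 0.0], [-0.7, -0.1], [0.9, 1.0], [1.9, -1.8], [2.3, 0.7], [1.2, -2.0], [0.1, -3.0], [-0.7, 1.5], [-1.1, 1.0], [-1.3, 1.0], [-1.2, 2.3], [0.3, -0.4], [-0.1, -0.4]]
pin [ 578.22250787 -209.98505709   95.        ] knob [ 565.78807239 -161.55588391   95.        ]
[119.93697457 510.75584002 226.12346568] [-3.14024710e+00 -2.12639789e-04  2.91079378e+00]
```

```bash
python3 -m crank '[[[1,-2.9,-2.75,0,0],[1,-5.8,-5.5,0,0],[1,-8.7,-8.25,0,0],[1,-11.6,-11,0,0],[1,-14.5,-13.75,0,0],[1,-17.4,-16.5,0,0],[1,-20.3,-19.25,0,0],[1,-23.2,-22,0,0],[1,-26.1,-24.75,0,0],[1,-29,-27.5,0,0]]]'
python3 -m crank '[[[1,-2.9,-2.75,0,0],[1,-5.8,-5.5,0,0],[1,-8.7,-8.25,0,0],[1,-11.6,-11,0,0],[1,-14.5,-13.75,0,0],[1,-17.4,-16.5,0,0],[1,-20.3,-19.25,0,0],[1,-23.2,-22,0,0],[0.6,-26.1,-24.75,0,0],[0.6,-29,-27.5,0,0]]]'
```

```text
time: 1.1
tool_pos: [339.9, 175.5, 226.7]
tcp_rot: [3.141, -0.0, 2.911]
contact_force: [0.4, -0.2, -0.5]
grip_width: 91.7
finger_force: 0.0
time: 2.1
tool_pos: [559.4, -158.4, 226.2]
tcp_rot: [3.141, -0.001, 2.911]
contact_force: [0.6, 1.1, -0.5]
grip_width: 80.1
finger_force: 0.0
```

```bash
python3 -m crank '[[[0.6,-0.66,-0.35,0,0],[0.6,-0.66,-0.35,2.5,0],[0.6,-0.66,-0.35,5,0],[0.6,-0.66,-0.35,7.5,0],[0.6,-0.66,-0.35,9,0],[0.6,-0.66,-0.35,10.5,0],[0.6,-0.66,-0.35,11.9,0],[0.6,-0.66,-0.35,11.9,0],[0.6,-0.66,-0.35,11.9,0],[0.6,-0.66,-0.35,11.9,0]]]'
python3 - <<'E'
from h import *
o=[]
for n,(u,v) in dict(top=(410,265),scene=(345,310)).items():
    p,d=bot.capture(n); o.append(cv2.resize(p[v-60:v+60,u-60:u+60,::-1],(390,390),interpolation=cv2.INTER_CUBIC))
cv2.imwrite("pics/g1.png",np.hstack(o))
E
```

```text
time: 3.1
tool_pos: [564.9, -161.8, 108.6]
tcp_rot: [-3.142, 0.001, 2.911]
contact_force: [-0.3, -0.2, -0.3]
grip_width: 54.8
finger_force: 0.0
```

View pics/g1.png

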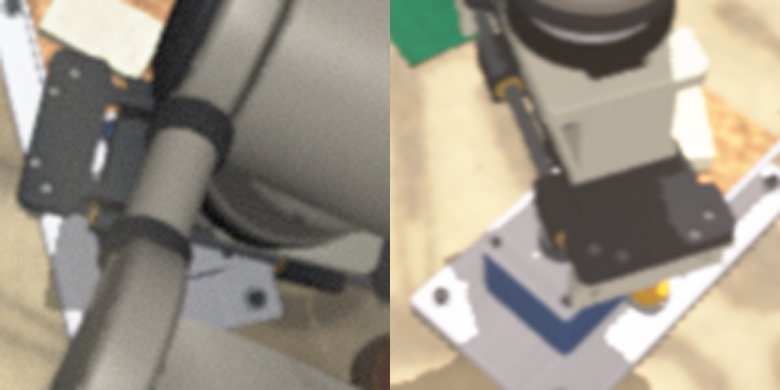

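The arm hides the knob in both views; there is no contact force, so the fingers straddle it freely. Next I close the gripper.

```bash
python3 -m crank '[[[0.1,0,0,0,0],[0.1,0,0,0,0],[0.1,0,0,0,0],[0.1,0,0,0,0],[0.1,0,0,0,0],[0.1,0,0,0,0],[0.1,0,0,0,0],[0.1,0,0,0,0],[0.1,0,0,0,0],[0.1,0,0,0,0]]]'
```

```text
time: 4.2
tool_pos: [564.5, -161.7, 107.7]
tcp_rot: [3.141, -0.0, 2.911]
contact_force: [-0.5, 1.7, 0.3]
grip_width: 19.4
finger_force: 30.0
```

```bash
cat >> h.py <<'E'
def arc(c,r,cur,degs,yaw=2.911):
    # tool-axis shifts (cm) from cur to points on arc
    X=np.array([-0,0.]); ex=np.array([np.cos(yaw),np.sin(yaw)]); ey=np.array([np.sin(yaw),-np.cos(yaw)])
    for a in degs:
        w=np.array(c)+r*np.array([np.cos(np.radians(a)),np.sin(np.radians(a))])-cur
        print(a,(np.array([w@ex,w@ey])/10).round(2).tolist())
E
python3 -c "
from h import *
arc((578.2,-210),50,np.array((564.5,-161.8)),[100,94,87,80,73,66,59,52,45,45])"
```

```text
100 [-0.46, 0.22]
94 [-0.96, 0.4]
87 [-1.55, 0.54]
80 [-2.16, 0.61]
73 [-2.77, 0.61]
66 [-3.37, 0.53]
59 [-3.96, 0.38]
52 [-4.53, 0.16]
45 [-5.07, -0.13]
45 [-5.07, -0.13]
```

```bash
python3 -m crank '[[[0.1,-0.46,0.22,0,0],[0.1,-0.96,0.4,0,0],[0.1,-1.55,0.54,0,0],[0.1,-2.16,0.61,0,0],[0.1,-2.77,0.61,0,0],[0.1,-3.37,0.53,0,0],[0.1,-3.96,0.38,0,0],[0.1,-4.53,0.16,0,0],[0.1,-5.07,-0.13,0,0],[0.1,-5.07,-0.13,0,0]]]'
python3 - <<'E'
from h import *
o=bot.get_obs(); P=o["tool_pos"]; w=P[:2]-[578.2,-210]; print(P,np.hypot(*w),np.degrees(np.arctan2(w[1],w[0])),o["contact_force"])
e=np.radians(45); arc((578.2,-210),50,np.array([578.2+50*np.cos(e),-210+50*np.sin(e)]),[38,30,22,14,6,-2,-10,-18,-26,-26])
E
```

```text
time: 5.2
tool_pos: [613.8, -176.0, 107.6]
tcp_rot: [-3.141, -0.0, 2.91]
contact_force: [-3.5, -4.2, 1.6]
grip_width: 19.5
finger_force: 30.0
[ 613.79403088 -176.02014509  107.56760238] 49.209405338882284 43.670925444918694 [-3.50801978 -4.1535194   1.56459878]
38 [-0.5, -0.35]
30 [-1.01, -0.83]
22 [-1.45, -1.37]
14 [-1.81, -1.96]
6 [-2.09, -2.6]
-2 [-2.27, -3.28]
-10 [-2.36, -3.97]
-18 [-2.35, -4.67]
-26 [-2.24, -5.36]
-26 [-2.24, -5.36]
```

```bash
python3 -m crank '[[[0.1,-0.5,-0.35,0,0],[0.1,-1.01,-0.83,0,0],[0.1,-1.45,-1.37,0,0],[0.1,-1.81,-1.96,0,0],[0.1,-2.09,-2.6,0,0],[0.1,-2.27,-3.28,0,0],[0.1,-2.36,-3.97,0,0],[0.1,-2.35,-4.67,0,0],[0.1,-2.24,-5.36,0,0],[0.1,-2.24,-5.36,0,0]]]'
python3 - <<'E'
from h import *
o=bot.get_obs(); P=o["tool_pos"]; w=P[:2]-[578.2,-210]; print(P,np.hypot(*w),np.degrees(np.arctan2(w[1],w[0])),o["contact_force"])
e=np.radians(-26); arc((578.2,-210),50,np.array([578.2+50*np.cos(e),-210+50*np.sin(e)]),[-32,-38,-44,-50,-56,-62,-68,-73,-76,-76])
E
```

```text
time: 6.2
tool_pos: [622.2, -232.0, 107.4]
tcp_rot: [3.14, -0.003, 2.91]
contact_force: [-4.8, 2.0, 2.0]
grip_width: 19.4
finger_force: 30.0
[ 622.15559585 -231.96916835  107.40119081] 49.13999149902397 -26.55605159657624 [-4.82265512  1.95074068  2.04005698]
-32 [0.14, -0.5]
-38 [0.34, -0.99]
-44 [0.58, -1.45]
-50 [0.87, -1.89]
-56 [1.21, -2.29]
-62 [1.58, -2.65]
-68 [1.99, -2.98]
-73 [2.36, -3.21]
-76 [2.59, -3.34]
-76 [2.59, -3.34]
```

```bash
python3 -m crank '[[[0.1,0.17,-0.47,0,0],[0.1,0.37,-0.96,0,0],[0.1,0.6,-1.4,0,0],[0.1,0.89,-1.82,0,0],[0.1,1.23,-2.2,0,0],[0.1,1.6,-2.56,0,0],[0.1,2,-2.88,0,0],[0.1,2.36,-3.11,0,0],[0.1,2.55,-3.24,0,0],[0.1,2.55,-3.24,0,0]]]'
python3 - <<'E'
from h import *
o=bot.get_obs(); P=o["tool_pos"]; w=P[:2]-[578.2,-210]; print(P,np.hypot(*w),np.degrees(np.arctan2(w[1],w[0])),o["contact_force"])
w=P[:2]-[563.5,-151.8];print(np.hypot(*w),np.degrees(np.arctan2(w[1],w[0])))
out=[]
for n,(u,v) in dict(top=(410,265),scene=(355,310)).items():
    p,d=bot.capture(n); out.append(cv2.resize(p[v-60:v+60,u-60:u+60,::-1],(390,390),interpolation=cv2.INTER_CUBIC))
cv2.imwrite("pics/g2.png",np.hstack(out))
E
```

```text
time: 7.2
tool_pos: [590.6, -258.2, 107.7]
tcp_rot: [-3.141, -0.0, 2.911]
contact_force: [-1.4, 0.8, -0.1]
grip_width: 19.2
finger_force: 30.0
[ 590.56847134 -258.19825309  107.72446368] 49.759930510810406 -75.60751323123864 [-1.39167248  0.84828715 -0.14925045]
109.78747834695098 -75.72634910389856
```

View pics/g2.png

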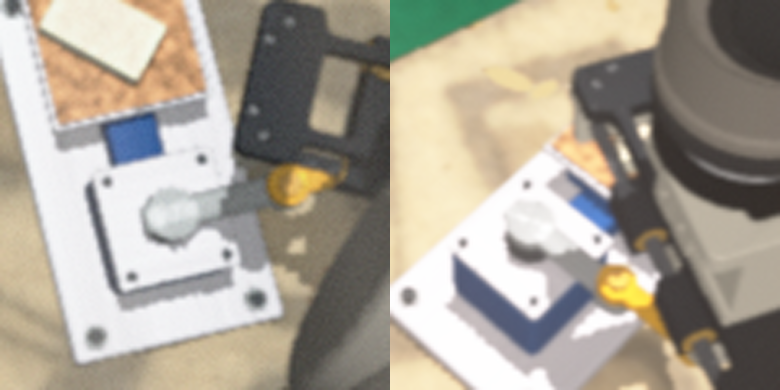

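Both views show arm and link in line, with the pin at about (295,185) in the top crop; the knob radius is 109.8 mm, so the handle is straight. Next I turn the crank.

```bash
python3 - <<'E'
from h import *
C=(563.5,-151.8); pt=lambda a:np.array(C)+109.5*np.array([np.cos(np.radians(a)),np.sin(np.radians(a))])
arc(C,109.5,np.array([590.3,-258.6])if 0 else pt(-75.6),[-78,-82,-86,-91,-97,-103,-109,-115,-120,-120])
E
```

```text
-78 [0.41, -0.2]
-82 [1.11, -0.51]
-86 [1.83, -0.76]
-91 [2.76, -1.0]
-97 [3.89, -1.18]
-103 [5.03, -1.25]
-109 [6.18, -1.19]
-115 [7.31, -1.02]
-120 [8.24, -0.78]
-120 [8.24, -0.78]
```

```bash
python3 -m crank '[[[0.1,0.41,-0.2,0,0],[0.1,1.11,-0.51,0,0],[0.1,1.83,-0.76,0,0],[0.1,2.76,-1,0,0],[0.1,3.89,-1.18,0,0],[0.1,5.03,-1.25,0,0],[0.1,6.18,-1.19,0,0],[0.1,7.31,-1.02,0,0],[0.1,8.24,-0.78,0,0],[0.1,8.24,-0.78,0,0]]]'
python3 - <<'E'
from h import *
C=(563.5,-151.8); pt=lambda a:np.array(C)+109.5*np.array([np.cos(np.radians(a)),np.sin(np.radians(a))])
o=bot.get_obs(); w=o["tool_pos"][:2]-C;a=np.degrees(np.arctan2(w[1],w[0])); print(np.hypot(*w),a,o["contact_force"],o["moment"])
arc(C,109.5,pt(-120),[-125,-131,-137,-143,-149,-155,-161,-167,-172,-172])
E
```

```text
time: 8.3
tool_pos: [506.5, -246.8, 107.9]
tcp_rot: [-3.14, -0.002, 2.911]
contact_force: [-3.4, -5.6, -0.3]
grip_width: 19.7
finger_force: 30.0
110.79145536366485 -120.94110296752656 [-3.41289096 -5.55034929 -0.34449153] [-0.84614977  0.57919943 -0.04021704]
-125 [0.9, 0.32]
-131 [1.94, 0.8]
-137 [2.93, 1.38]
-143 [3.84, 2.07]
-149 [4.69, 2.85]
-155 [5.44, 3.71]
-161 [6.1, 4.65]
-167 [6.66, 5.65]
-172 [7.05, 6.52]
-172 [7.05, 6.52]
```

```bash
python3 - <<'E'
from h import *
C=(563.5,-151.8); pt=lambda a:np.array(C)+109.5*np.array([np.cos(np.radians(a)),np.sin(np.radians(a))])
arc((562.8,-152.8),110.2,pt(-120),[-125,-131,-137,-143,-149,-155,-161,-167,-172,-172])
E
```

```text
-125 [0.97, 0.14]
-131 [2.02, 0.62]
-137 [3.01, 1.21]
-143 [3.93, 1.9]
-149 [4.78, 2.69]
-155 [5.54, 3.55]
-161 [6.21, 4.5]
-167 [6.77, 5.5]
-172 [7.16, 6.38]
-172 [7.16, 6.38]
```

```bash
python3 -m crank '[[[0.1,0.97,0.14,0,0],[0.1,2.02,0.62,0,0],[0.1,3.01,1.21,0,0],[0.1,3.93,1.9,0,0],[0.1,4.78,2.69,0,0],[0.1,5.54,3.55,0,0],[0.1,6.21,4.5,0,0],[0.1,6.77,5.5,0,0],[0.1,7.16,6.38,0,0],[0.1,7.16,6.38,0,0]]]'
python3 - <<'E'
from h import *
C=(562.8,-152.8); pt=lambda a:np.array(C)+110.2*np.array([np.cos(np.radians(a)),np.sin(np.radians(a))])
o=bot.get_obs(); w=o["tool_pos"][:2]-C;a=np.degrees(np.arctan2(w[1],w[0])); print(np.hypot(*w),a,o["contact_force"],o["moment"])
arc(C,110.2,pt(-172),[-176,-180,-184,-188,-191,-194,-197,-199,-201,-202])
E
```

```text
time: 9.3
tool_pos: [452.9, -166.2, 107.6]
tcp_rot: [3.14, -0.002, 2.912]
contact_force: [-4.2, 0.5, 2.2]
grip_width: 19.2
finger_force: 30.0
110.74970911140902 -173.0407741159798 [-4.18397777  0.50660628  2.23733284] [-0.00682076  0.65242833  0.02809473]
-176 [0.25, 0.73]
-180 [0.45, 1.47]
-184 [0.6, 2.22]
-188 [0.7, 2.99]
-191 [0.74, 3.56]
-194 [0.75, 4.14]
-197 [0.72, 4.72]
-199 [0.69, 5.1]
-201 [0.64, 5.48]
-202 [0.62, 5.67]
```

```bash
python3 -m crank '[[[0.1,0.32,0.73,0,0],[0.1,0.53,1.47,0,0],[0.1,0.68,2.22,0,0],[0.1,0.78,2.99,0,0],[0.1,0.82,3.56,0,0],[0.1,0.83,4.14,0,0],[0.1,0.8,4.72,0,0],[0.1,0.77,5.1,0,0],[0.1,0.7,5.48,0,0],[0.1,0.7,5.48,0,0]]]'
python3 - <<'E'
from h import *
C=(562.8,-152.8)
o=bot.get_obs(); w=o["tool_pos"][:2]-C;a=np.degrees(np.arctan2(w[1],w[0])); print(np.hypot(*w),a,o["contact_force"],o["moment"])
out=[]
for n,(u,v) in dict(top=(390,260),scene=(345,310)).items():
    p,d=bot.capture(n); out.append(cv2.resize(p[v-70:v+70,u-70:u+70,::-1],(395,395),interpolation=cv2.INTER_CUBIC))
cv2.imwrite("pics/g3.png",np.hstack(out))
E
```

```text
time: 10.3
tool_pos: [459.4, -112.3, 107.6]
tcp_rot: [3.141, -0.001, 2.911]
contact_force: [-3.2, 2.1, 2.1]
grip_width: 19.7
finger_force: 30.0
111.10564370854581 158.60469228290216 [-3.21057232  2.09148472  2.08474688] [0.30532116 0.50208645 0.02085684]
```

View pics/g3.png

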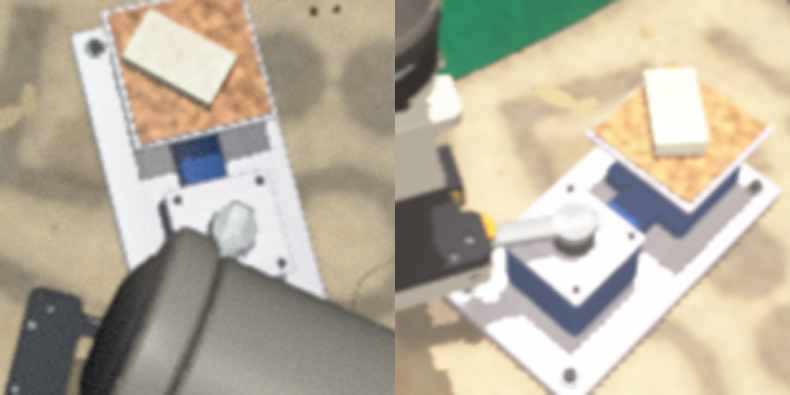

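The plate is raised with the block on it, and the crank is at about 2.19 rad. I'll release and go up.

```bash
python3 -m crank '[[[0.6,0,0,0,0],[0.6,0,0,0,0],[0.6,0,0,0,0],[0.6,0,0,0,0],[0.6,0,0,0,0],[0.6,0,0,0,0],[0.6,0,0,0,0],[0.6,0,0,-1,0],[0.6,0,0,-2.5,0],[0.6,0,0,-4,0]]]'
python3 -m crank '[[[0.6,0,0,-2,0],[0.6,0,0,-4,0],[0.6,0,0,-7,0],[0.6,0,0,-11,0],[0.6,3,5,-12,0],[0.6,6,10,-12,0],[0.6,8,14,-12,0],[0.6,8,18,-12,0],[0.6,8,20,-12,0],[0.6,8,20,-12,0]]]'
python3 - <<'E'
from h import *
for n,(u,v) in dict(top=(390,260)).items():
    p,d=bot.capture(n); W=cloud(n,d); m=masks(p)
    r=m["red"].copy(); r[:,:335]=0; r[:,450:]=0
    q=W[r&(W[...,2]>120)]; print("knob",len(q),q.mean(0) if len(q) else 0)
    s,ds=bot.capture("scene"); g=lambda p,u,v:cv2.resize(p[v-70:v+70,u-70:u+70,::-1],(395,395),interpolation=cv2.INTER_CUBIC)
cv2.imwrite("pics/g4.png",np.hstack([g(p,390,260),g(s,340,310)]))
E
```

```text
time: 11.4
tool_pos: [459.5, -113.1, 148.7]
tcp_rot: [3.142, 0.0, 2.911]
contact_force: [-0.6, -0.0, -1.1]
grip_width: 55.3
finger_force: 0.0
time: 12.4
tool_pos: [427.3, 102.2, 268.5]
tcp_rot: [3.141, 0.001, 2.915]
contact_force: [1.1, -0.7, 0.8]
grip_width: 55.2
finger_force: 0.0
knob 0 0
```

View pics/g4.png

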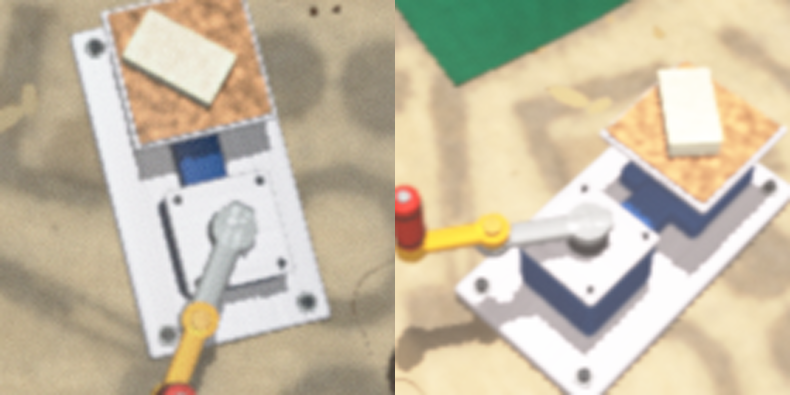

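The arm (pin at about (200,320) in the top crop) and the link are in line, about 125° from the start direction. The block lies on the raised plate, so I'm handing in.

```bash
python3 -c "
from plant import bot
print(bot.close_job())"
```

```text
the job is handed in; nothing more can be done
None
```

I unfolded the maple lift's handle straight and cranked it clockwise to about 2.19 rad (stop at 2.2). The last pictures show the block still on the raised plate, I let go and kept clear of the rosin lift, and I handed the job in at about 12.5 s; no verdict came back.

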